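Pop the honing stone and trap it

ROBOT

A 6-joint arm with a two-finger parallel gripper is mounted at the origin on the work surface. World frame = base frame: x ahead of the robot, y to its left, z up, the work surface at z = 0. Lengths are in m, angles in rad, forces in N, time in s.
With the tool pointing down it reaches from about 0.4 to 0.825 m from the base axis. Payload 7 kg.
Tool frame: the origin (TCP) lies between the finger pads; the fingertips stand 11 mm ahead of it and the grasp point (between the pads) lies 8 mm behind it (manip.tips_ahead is the distance from the TCP to the fingertips, in m); z points along the fingers, y is the line along which they close (so a half turn about z gives the same grasp; the last joint's range is limited). The gripper opens to 85 mm and grips with 20 to 120 N. Pads are 22 mm wide; open, the fingers measure 114 mm over their backs; the gripper's body (76 mm by 85 mm) begins 54 mm behind the grasp point. The pads swing forward as they close: fully open they stand 13 mm farther back than shut.
Start: joints at [0.288, 0.359, 0.012, 0, -1.224, -0.288], TCP at [0.675, -0, 0.242] pointing down, gripper open.
Joint ranges: [-3.07, 3.07], [-1.43, 2.12], [-1.02, 1.25], [-3.03, 1.67], [-3.05, -0], [-3.03, 3.03]. Speed limits (rad/s): [2.39, 2.39, 3.01, 3.14, 3.14, 3.14].

INTERFACE

Orientations are given as a rotation vector (axis times angle).
In Python, from plant import manip gives the robot as it stands.
- The arm moves only by the tool step_arm, never from a script. Its arguments are lists of equal length, an entry for each row: "delta_pos": the shift along the tool's x, y, z in mm, a list of three; "roll": the turn about the tool's z in rad. In form: {"delta_pos": [[x, y, z], ...], "roll": [roll, ...]}. A call has 1 to 20 rows; each row is the pose to reach, as a shift and turn from the pose commanded when the call began, along the tool's axes at that moment; what a row does not reach only later rows make up. A row lasts 1/8 s, in which the tool goes at most 62.5 mm and 10.7 degrees, less where a joint would pass 70% of its speed; a pose out of reach is approached as far as the arm can. A call with a gripper value outside its range is refused whole. "grip" is the closure, from 0 (fully open) to 1 (shut), set as the call begins (left out, the last holds). The fingers move at their own pace and stop on an object; "grip_force" is the grip in N (left out, the last holds). Time passes only in rows, so rows that repeat a pose let the fingers close. It gives the time, the measured TCP pose, the force and the opening at its end, in the units of the state.
- manip.get_state(): the state, without advancing time (a new reading comes with each control period).
- manip.snapshot(name): name is "scene" or "side" or "wrist"; returns (picture, depth): 480x640x3 uint8, blue, green, red; 480x640 float32, m along the optical axis (not along the pixel's ray), 0 where there is no reading.
- manip.camera_model(name): a dict with "intrinsics" (3x3 intrinsics, pixels), "dist" ([k1, k2, p1, p2, k3] as OpenCV has them; the pictures are not rectified), "R" (3x3) and "t" (3): a world point X has camera coordinates R X + t. Camera axes: x right, y down, z forward; pixel columns grow to the right and rows downward; lengths in m; the calibration is good to about 2 mm. A picture is of the moment at which its call begins: read the wrist's pose just before it. camera_model takes no time and is no camera call; for the wrist camera it gives the pose at the moment of the call.
- manip.close_job(): hands the job in, once; it reports no verdict.
Trained networks look in the newest picture that a camera, given by its name, has taken for a name from the list of things; names that differ only in an ending like _2 or _b are one class to them, and where a whole thing is asked for, a point or a joint stands for the part that bears it (a point fixed in the world has none). Each returns a list of dicts, best first, with "confidence" (0 to 1); they miss things now and then, are a little off and sometimes report something else, mostly with a low value. They report only what shows in the picture. A call takes as long as a camera call. They do not tell look-alikes from the thing itself.
- manip.find_in(name, camera): "rect" ([left, top, right, bottom] in pixels, round what is visible of it).
- manip.pinpoint(name, camera): "uv" ([column, row] in pixels: a listed point, or the origin of a listed thing).
The state is a dict: "time": time; "qpos": joint angles; "qd": joint speeds; "effort": joint torques, N m; "tcp_pos": TCP position; "tcp_rot": TCP orientation; "force": force on the tool from outside, world axes, zero at the start; "ft_torque": the same for the moment, N m; "finger_gap": finger opening in m.
Only numpy, scipy, OpenCV 4.12 (cv2) and the standard library are available. Lean on these libraries where they do the work, as an engineer would, in place of code of your own. Each camera call takes 0.05 s, during which the arm holds its last target. There are 200 camera calls.

TASK

With a fingertip push the wooden guard bar aside, clear of the steel key on the spring stone holder; then press the key all the way down with one finger while your other finger stands in front of the stone and catches it as it pops out, so that it stops part-way along the open end of the track instead of shooting off. Do not lift the stone, and leave the tin, wooden blank, brass ferrule and gouge around the holder where they are. Finish while still holding: key pressed down, stone trapped against the other finger by its spring.

Things in the scene. Friction and masses are not known exactly. Their poses are not given: they have to be found in the camera images.
- holder: Wooden spring holder, fixed; place and yaw vary. Origin on the bench (z = 0) under it. In its axes (mm): track, floor 30 high, x -75 to 130, y -28 to 28; the stone shoots to -x. Cheeks 48 high guide it at y = +-17.5 for x > -5. End block, x 114 to 130, 64 high. A wing 30 high, x -76 to 4, out to y = +122, carries key and guard.
- catch_spot (a point): Point on the track floor (30 mm up) at the holder's x = -36 mm, y = 0: middle of the open end of the track, 36 mm before the stone's front face, straight beside the key's centre, which is 60 mm away along the holder's +y. No sides or roof here: a finger standing over this spot, its tip about 40 mm above the bench, meets the stone. Stone's front must stop at x = -10 to -40 mm.
- track_end (a point): Middle of the open mouth of the track, on its floor, at the holder's x = -75 mm, y = 0, 30 mm up. Nothing stops the stone here; untrapped it flies off.
- pusher (a joint): Travel in m of the steel spring pusher behind the stone, towards the holder's -x: about 0.001 at the start, at most 0.045. It presses the stone with 5 N at the start, falling to 2.4 N at full travel.
- key_top (a point): Centre of the top of the key, a flat steel pad 44 mm along the holder's x by 30 mm along its y, centred at the holder's x = -36, y = +60 mm. Top 50 mm above the bench when up, 40 mm when fully down. Its hidden bar carries a small gate, 20 mm wide, standing 7 mm out of the track floor at x = -3 mm, which holds the stone back.
- guard (a joint): Angle in rad of the wooden guard bar that blocks the key: it turns level about an upright pivot (post 16 mm across, 76 mm high) at the holder's x = -36, y = +105 mm. 0: the bar points to the holder's -y, across the key; positive swings its tip towards the holder's +x; 1.57: points to +x, key clear (stop at 1.6; other stop -0.3). Starts at -0.25 to 0.25, moves with about 1 N, stays where left.
- guard_tip (a point): Middle of the free end of the guard bar, 60 mm from the pivot. The bar is 12 mm wide; underside 54 mm, top 74 mm above the bench, so it passes 4 mm over the key. Push it on the side that faces the holder's -x, where nothing stands in the way. Aside means turned at least about 1.1 rad.
- key (a joint): Travel of the key in m: 0 up, 0.010 fully down at a firm stop; springs back when let go. Its spring takes 2 N to start, 4.5 N at the bottom; the stone rubbing on the gate adds up to 4 N. At about 7 mm the gate clears the stone, which shoots out in a fraction of a second. Let up under the stone, the gate would lift it.
- stone_center (a point): Centre of the grey honing stone, a loose block 60 mm long (along the track), 32 wide, 28 high, about 110 g, lying on the track floor: underside 30 mm, top 58 mm above the bench. At the start its centre is at x = +30 mm, y = 0 in the holder's axes, its front face at about x = 0. Trapped well, its centre is at x = +20 to -10 mm.
- gouge_wide: Bystander: loose carving gouge, pale wooden handle, about 230 mm long, lying behind the holder's end block. Origin at its ferrule.
- wax_tin: Bystander: loose low round tin, 60 mm across, 36 mm high, beside the holder. Origin under its centre.
- blank: Bystander: loose wooden carving blank 75 x 42 x 36 mm, beside the holder. Origin under its centre.
- ferrule: Bystander: loose brass tube, 26 mm across, 18 mm high, standing on the bench on the holder's -y side. Origin under its centre.
Things that resemble listed ones, but are neither listed nor needed, are in the scene too. Of the things that look like the part that bears stone_center, the middle-sized one is meant.

How it is judged:
By the outcome, as a careful person would: the job done as asked, in the order asked, and still so for the second after the job is handed in, while the arm keeps its last pose, push and grip.
It also fails if it takes over 35 s, if anything falls off the work surface, if the arm or the gripper's body presses on something with over 40 N, if the wrist force passes 120 N, or if a joint passes its speed limit or range.

## Working session

There is one attempt and no reset: what is moved stays moved. The work goes in short steps, Python scripts to look and compute and a tool call to move; the robot and the scene stay as the last step left them, time stands still between calls to the robot, and variables do not carry over. Pictures are saved under pics/ and viewed, on a budget of 10 in all, crops included, one or two more only if the job needs it, and the job is handed in when it is done.

Besides the shell and the picture viewer there is one more tool, called after "Request:" in YAML: its name, and indented under it one key for each argument. step_arm: Moves the arm, as the interface text tells. Its arguments: {"type":"object","properties":{"delta_pos":{"type":"array"},"roll":{"type":"array"},"grip":{"type":"number"},"grip_force":{"type":"number"}},"required":["delta_pos","roll"]}

```bash
mkdir -p pics; cat > h.py <<'E'
import numpy as np, cv2
from plant import manip
def ray(cm,uv):
    p=cv2.undistortPoints(np.array([[uv]],float),np.array(cm["intrinsics"]),np.array(cm["dist"]))[0,0]
    R=np.array(cm["R"]);t=np.array(cm["t"])
    return -R.T@t, R.T@np.array([p[0],p[1],1.])
def atz(cm,uv,z):
    o,d=ray(cm,uv); return o+d*(z-o[2])/d[2]
def proj(cm,X):
    R=np.array(cm["R"]);r,_=cv2.Rodrigues(R)
    return cv2.projectPoints(np.array(X,float).reshape(-1,3),r,np.array(cm["t"]),np.array(cm["intrinsics"]),np.array(cm["dist"]))[0][:,0]
E
python3 - <<'E'
from h import *
for c in ["scene","wrist"]:
    im,d=manip.snapshot(c); cv2.imwrite(f"pics/{c}0.png",im); np.save(f"{c}0.npy",d)
    cm=manip.camera_model(c)
    print(c,-np.array(cm["R"]).T@cm["t"])
    for n,z in [("catch_spot",.03),("track_end",.03),("key_top",.05),("guard_tip",.064),("stone_center",.044),("holder",0),("wax_tin",0),("blank",0),("ferrule",0),("gouge_wide",0)]:
        for r in manip.pinpoint(n,c)[:4]:
            print(n,np.round(r["uv"]),round(r["confidence"],2),np.round(atz(cm,r["uv"],z),3))
print(manip.get_state())
E
```

```text
scene [ 0.92556924 -0.42737033  0.81761493]
track_end [222. 264.] 0.95 [ 0.46  -0.078  0.03 ]
key_top [249. 234.] 0.63 [ 0.47  -0.005  0.05 ]
guard_tip [246. 233.] 0.59 [ 0.471 -0.012  0.064]
stone_center [337. 382.] 0.72 [ 0.77  -0.157  0.044]
stone_center [274. 268.] 0.65 [ 0.553 -0.037  0.044]
stone_center [162. 348.] 0.59 [ 0.496 -0.269  0.044]
holder [264. 276.] 0.62 [ 0.529 -0.041  0.   ]
wax_tin [279. 338.] 0.58 [ 0.631 -0.129  0.   ]
blank [300. 207.] 0.75 [0.484 0.141 0.   ]
ferrule [219. 310.] 0.45 [ 0.506 -0.147  0.   ]
gouge_wide [366. 287.] 0.84 [0.703 0.047 0.   ]
gouge_wide [300. 205.] 0.62 [0.482 0.144 0.   ]
wrist [ 0.67353725 -0.08145168  0.37340352]
catch_spot [500. 158.] 0.64 [ 0.491 -0.052  0.03 ]
track_end [539. 135.] 0.76 [ 0.455 -0.074  0.03 ]
key_top [525. 211.] 0.64 [ 0.468 -0.002  0.05 ]
guard_tip [531. 200.] 0.83 [ 0.472 -0.017  0.064]
stone_center [446. 179.] 0.79 [ 0.548 -0.033  0.044]
stone_center [228.  63.] 0.76 [ 0.754 -0.135  0.044]
holder [459. 160.] 0.55 [ 0.52  -0.047  0.   ]
wax_tin [360.  80.] 0.69 [ 0.631 -0.126  0.   ]
blank [468. 308.] 0.87 [0.484 0.136 0.   ]
ferrule [481.  58.] 0.85 [ 0.51  -0.147  0.   ]
gouge_wide [294. 243.] 0.61 [0.702 0.049 0.   ]
{'time': 1.1, 'qpos': array([ 2.88139944e-01,  3.58593780e-01,  1.18756081e-02, -1.32587133e-05,
       -1.22409132e+00, -2.88106931e-01]), 'qd': array([ 0.00115903,  0.00071567, -0.00109884, -0.0002476 ,  0.00042453,
       -0.00148039]), 'effort': array([ 1.74491121e-03, -5.82994509e+01,  2.93670487e+01,  6.94226325e+00,
       -5.97705821e-04, -7.56184768e-07]), 'tcp_pos': array([6.74966473e-01, 9.69764541e-06, 2.42293242e-01]), 'tcp_rot': array([ 2.22146916e+00, -2.22140583e+00, -2.70794728e-05]), 'force': array([ 0.62873915,  0.96477563, -0.80137698]), 'ft_torque': array([ 0.01153415, -0.01411499,  0.02304939]), 'finger_gap': 0.08525748571342408}
```

```bash
python3 -c "
import cv2,numpy as np
a=cv2.imread('pics/scene0.png');b=cv2.imread('pics/wrist0.png')
cv2.imwrite('pics/both0.png',cv2.resize(np.vstack([a,b]),None,fx=.625,fy=.625))"
```

```text
(no output)
```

View pics/scene0.png

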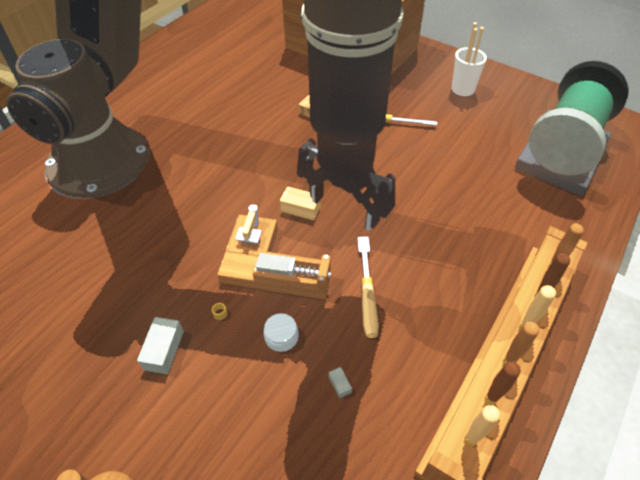

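View pics/wrist0.png

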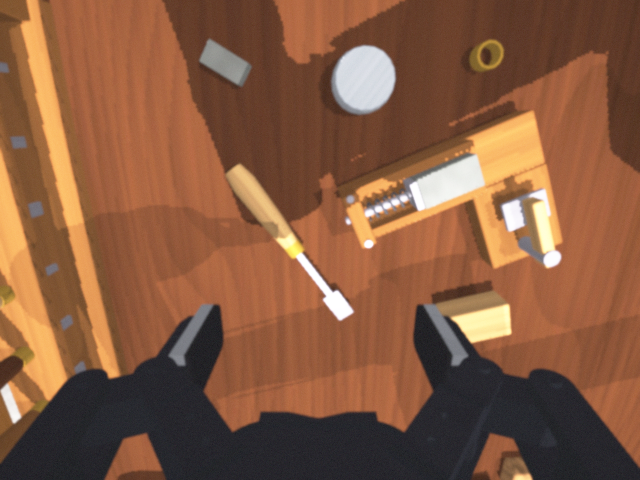

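The three stones (scene picture) are the large one at (160,346), the medium one in the holder at (276,265) and the small one at (340,382). The holder one is middle-sized and lies against the spring, so it is the one meant. In the wrist view the guard lies across the key at (540,225), the post is at (551,258) and the track mouth at (535,140). Next I fit the holder pose.

```bash
cat >> h.py <<'E'
from scipy.optimize import least_squares
PT={"catch_spot":(-36,0,30),"track_end":(-75,0,30),"key_top":(-36,60,50),"stone_center":(30,0,44),"holder":(0,0,0)}
def H2W(p,X):
    X=np.atleast_2d(np.array(X,float))/1000; c,s=np.cos(p[2]),np.sin(p[2])
    return np.c_[p[0]+c*X[:,0]-s*X[:,1],p[1]+s*X[:,0]+c*X[:,1],X[:,2]]
def fit(obs,p0):
    f=lambda p:np.concatenate([(proj(cm,H2W(p,X))[0]-uv)*w for cm,X,uv,w in obs])
    return least_squares(f,p0,loss="soft_l1",f_scale=3)
def tool(p,st):
    # returns tool axes in world, and TCP in holder axes mm
    R=cv2.Rodrigues(np.array(st["tcp_rot"]))[0]; c,s=np.cos(p[2]),np.sin(p[2])
    d=st["tcp_pos"][:2]-np.array(p[:2]); return R,np.array([c*d[0]+s*d[1],-s*d[0]+c*d[1]])*1000
def shift(p,st,x,y,z):
    "tool-axis shift mm to holder pt (mm), TCP height z mm"
    R,_=tool(p,st); t=H2W(p,[x,y,z])[0]; return np.round(R.T@(t-st["tcp_pos"])*1000,1)
E
python3 - <<'E'
from h import *
obs=[]
for c in ["scene","wrist"]:
    cm=manip.camera_model(c)
    if c=="scene": L={"track_end":(222,264),"stone_center":(274,268)}
    else: L={"catch_spot":(500,158),"track_end":(539,135),"stone_center":(446,179),"holder":(459,160)}
    for n,uv in L.items(): obs.append((cm,PT[n],np.array(uv,float),1.))
    if c=="wrist": obs.append((cm,(-36,105,76),np.array([551,259.]),1.))
r=fit(obs,[.523,-.04,.3]); p=r.x; print(p,np.round(r.fun,1))
np.save("p.npy",p)
st=manip.get_state(); R,t=tool(p,st); print(np.round(R,3), "roll",np.arctan2(R[1,1],R[0,1])-(p[2]+np.pi/2), manip.tips_ahead)
print(shift(p,st,-36,45,180))
E
```

```text
[ 0.5231995  -0.04459495  0.40104005] [-1.3 -2.8 -0.  -2.5  1.9 -6.8  1.   0.8 -2.3 -0.2 -3.2  2.2 -0.1 -0.7]
[[ 0. -1. -0.]
 [-1. -0.  0.]
 [-0.  0. -1.]] roll -5.113400525203508 0.011
[ 17.2 202.5  62.3]
```

Request:
step_arm:
  delta_pos:
    - [4,40,12]
    - [8,90,25]
    - [12,135,38]
    - [15,175,50]
    - [17,202,60]
    - [17,202,60]
    - [17,202,60]
    - [17,202,60]
    - [17,202,60]
  roll: [0.17,0.34,0.51,0.68,0.85,1.02,1.17,1.17,1.17]
  grip: 1

```text
time: 2.22
tcp_pos: [0.4731, -0.017, 0.1824]
tcp_rot: [-0.63, 3.077, 0.0]
force: [0.7, 0.0, -0.2]
finger_gap: -0.0005
```

```bash
python3 - <<'E'
from h import *
p=np.load("p.npy"); st=manip.get_state(); print(st["tcp_pos"],st["finger_gap"],st["qpos"].round(2),st["force"].round(1))
cm=manip.camera_model("wrist"); im,d=manip.snapshot("wrist"); np.save("d1.npy",d)
for n in list(PT)+["guard_tip"]:
    for r in manip.pinpoint(n,"wrist")[:2]: print(n,np.round(r["uv"]),round(r["confidence"],2), proj(cm,H2W(p,PT[n]))[0].round() if n in PT else "")
import pickle; pickle.dump(cm,open("cm1.pkl","wb"))
cv2.imwrite("pics/w1.png",im)
E
```

```text
[ 0.47307269 -0.01699289  0.18240372] -0.0005252556400863758 [ 0.38  0.07 -0.51  0.   -0.99 -1.55] [ 0.7  0.  -0.2]
catch_spot [268. 227.] 0.75 [265. 225.]
track_end [320. 235.] 0.65 [263. 180.]
track_end [264. 180.] 0.64 [263. 180.]
key_top [337. 231.] 0.65 [335. 232.]
stone_center [267. 297.] 0.68 [266. 300.]
stone_center [ 49. 118.] 0.61 [266. 300.]
holder [278. 249.] 0.91 [271. 251.]
guard_tip [319. 235.] 0.65
```

View pics/w1.png

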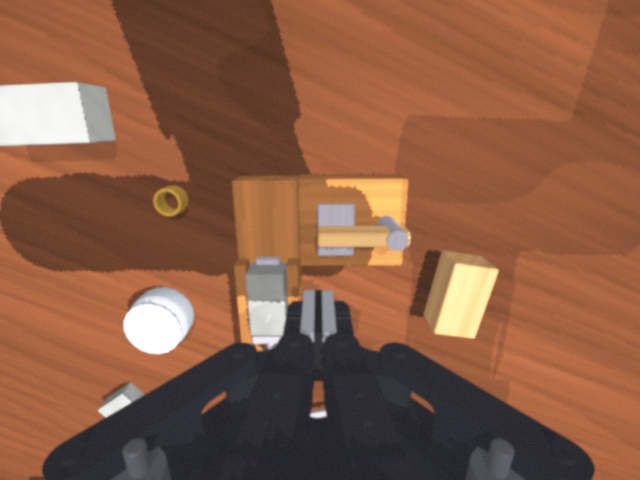

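The wrist view now lines up with the holder: key pad at (336,230), guard across it with its tip at (319,237), post at (398,241), mouth corners at (233,180) and (408,178), stone at (267,300).

```bash
python3 - <<'E'
from h import *
import pickle
p=np.load("p.npy"); cm=pickle.load(open("cm1.pkl","rb"))
L=[((-75,-28,30),(233,180)),((-76,122,30),(408,178)),((4,122,30),(404,265)),((-36,60,50),(336.5,230)),((-36,105,76),(398,241)),((-75,0,30),(265,180)),((30,0,44),(267,297)),((-36,0,30),(268,227)),((0,0,58),(267,268))]
r=fit([(cm,X,np.array(u,float),1.) for X,u in L],p); q=r.x; print(q,r.fun.round(1)); np.save("p.npy",q)
st=manip.get_state(); R,t=tool(q,st)
print("tcp holder",t,"roll",(np.arctan2(R[1,1],R[0,1])-(q[2]+np.pi/2)))
for w in [(-90,60,150),(-90,60,73),(-30,58,73),(-10,65,73),(-5,75,73),(-5,82,73)]: print(w,shift(q,st,*w))
E
```

```text
[ 0.52159779 -0.04300736  0.40785157] [-1.3 -0.6  2.2 -0.4 -1.1  0.5  0.5  0.4  1.1 -0.5 -0.1 -0.8  1.9  1.7
 -0.8 -3.1 -2.3  6.8]
tcp holder [-34.31913983  43.11900919] roll -0.006573478524712684
(-90, 60, 150) [55.8 16.5 32.3]
(-90, 60, 73) [ 55.8  16.5 109.3]
(-30, 58, 73) [ -4.2  14.9 109.3]
(-10, 65, 73) [-24.2  22.  109.3]
(-5, 75, 73) [-29.1  32.1 109.3]
(-5, 82, 73) [-29.1  39.1 109.3]
```

Request:
step_arm:
  delta_pos:
    - [20,6,5]
    - [45,14,10]
    - [56,16,40]
    - [56,16,80]
    - [56,16,111]
    - [56,16,111]
    - [46,16,111]
    - [36,16,111]
    - [26,16,111]
    - [16,15,111]
    - [6,15,111]
    - [-4,15,111]
    - [-11,17,111]
    - [-18,20,111]
    - [-24,22,111]
    - [-27,27,111]
    - [-29,32,111]
    - [-29,36,111]
    - [-29,39,111]
    - [-29,39,111]
  roll: [0,0,0,0,0,0,0,0,0,0,0,0,0,0,0,0,0,0,0,0]

```text
time: 5.08
tcp_pos: [0.4842, 0.0304, 0.0714]
tcp_rot: [0.626, -3.079, -0.0]
force: [-0.5, 0.1, 0.6]
finger_gap: -0.0002
```

Request:
step_arm:
  delta_pos:
    - [0,-5,0]
    - [0,-5,-40]
    - [10,-20,-80]
    - [31,-52,-80]
    - [31,-52,-80]
    - [31,-52,-80]
    - [31,-52,-80]
  roll: [0,0,0,0,0,0,0]
  grip: 0.46

```text
time: 5.95
tcp_pos: [0.4762, -0.0294, 0.151]
tcp_rot: [0.626, -3.078, 0.0]
force: [0.3, 0.4, -0.2]
finger_gap: 0.0459
```

```bash
python3 - <<'E'
from h import *
p=np.load("p.npy"); st=manip.get_state(); R,t=tool(p,st); print(st["tcp_pos"],t,st["finger_gap"],st["force"].round(1),manip.tips_ahead)
cm=manip.camera_model("wrist"); im,d=manip.snapshot("wrist"); np.save("d2.npy",d)
for X in [(-36,60,50),(-36,0,30),(-75,-28,30),(-76,122,30),(-36,105,76),(0,0,58)]: cv2.circle(im,tuple(int(v) for v in proj(cm,H2W(p,X))[0].round()),3,(0,255,0),1)
cv2.imwrite("pics/w2.png",im)
im,_=manip.snapshot("side"); cv2.imwrite("pics/s2.png",im)
E
```

```text
[ 0.476234   -0.02944101  0.1509848 ] [-36.2619024   30.44657749] 0.04588380120434183 [ 0.3  0.4 -0.2] 0.011
```

View pics/w2.png

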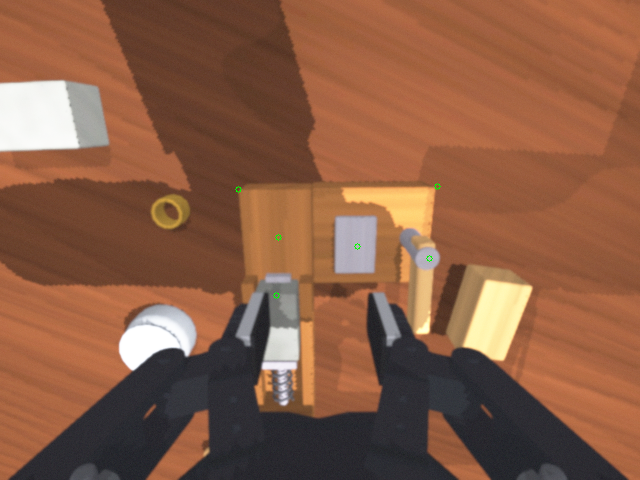

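View pics/s2.png

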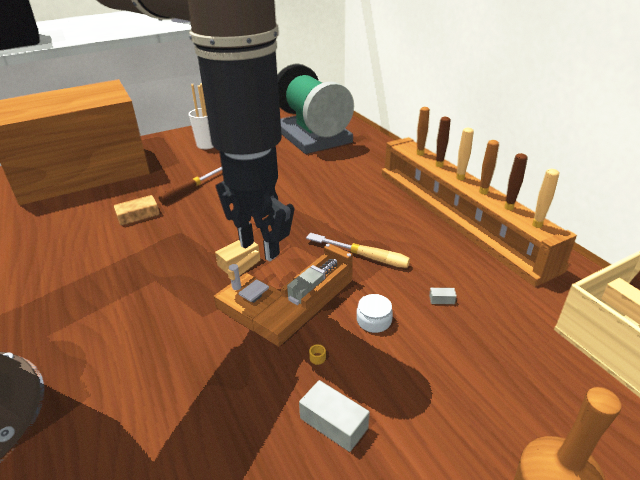

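The guard now points along +x at (421,290), clear of the key at (355,245). The fingers straddle the line from the catch spot to the key, and the bystanders haven't moved. Descending.

Request:
step_arm:
  delta_pos:
    - [0,0,40]
    - [0,0,75]
    - [0,0,85]
    - [0,0,85]
    - [0,0,85]
  roll: [0,0,0,0,0]

```text
time: 6.68
tcp_pos: [0.4771, -0.0294, 0.0674]
tcp_rot: [-0.626, 3.077, 0.0]
force: [-0.3, 0.2, 0.5]
finger_gap: 0.0458
```

Request:
step_arm:
  delta_pos:
    - [0,0,3]
    - [0,0,5]
    - [0,0,7]
    - [0,0,7]
  roll: [0,0,0,0]

```text
time: 7.18
tcp_pos: [0.4761, -0.0298, 0.0592]
tcp_rot: [0.625, -3.078, 0.0]
force: [0.3, 0.2, -0.2]
finger_gap: 0.0466
```

Request:
step_arm:
  delta_pos:
    - [0,0,2]
    - [0,0,4]
    - [0,0,4]
  roll: [0,0,0]

```text
time: 7.55
tcp_pos: [0.4763, -0.0298, 0.0553]
tcp_rot: [-0.625, 3.079, -0.0]
force: [0.5, 0.3, 2.5]
finger_gap: 0.0458
```

Request:
step_arm:
  delta_pos:
    - [0,0,2]
    - [0,0,2]
  roll: [0,0]

```text
time: 7.8
tcp_pos: [0.4763, -0.0297, 0.0532]
tcp_rot: [-0.626, 3.079, -0.0]
force: [-0.4, 0.4, 3.0]
finger_gap: 0.0461
```

Request:
step_arm:
  delta_pos:
    - [0,0,1]
    - [0,0,3]
    - [0,0,5]
    - [0,0,5]
  roll: [0,0,0,0]

```text
time: 8.3
tcp_pos: [0.4756, -0.03, 0.0484]
tcp_rot: [0.625, -3.078, 0.0]
force: [-4.0, -0.1, 10.2]
finger_gap: 0.0461
```

Request:
step_arm:
  delta_pos:
    - [0,0,1]
    - [0,0,2]
    - [0,0,2]
  roll: [0,0,0]

```text
time: 8.68
tcp_pos: [0.4757, -0.0299, 0.0478]
tcp_rot: [0.626, -3.078, 0.0]
force: [-11.0, 2.7, 30.7]
finger_gap: 0.046
```

Request:
step_arm:
  delta_pos:
    - [0,0,-1]
    - [0,0,-1]
    - [0,0,-1]
  roll: [0,0,0]

```text
time: 9.05
tcp_pos: [0.4756, -0.0299, 0.0481]
tcp_rot: [0.625, -3.078, 0.0]
force: [-7.5, 0.7, 20.2]
finger_gap: 0.0463
```

```bash
python3 - <<'E'
from h import *
p=np.load("p.npy"); st=manip.get_state(); R,t=tool(p,st); print(st["tcp_pos"],t,st["finger_gap"],st["force"].round(1))
cm=manip.camera_model("wrist"); im,d=manip.snapshot("wrist")
print(manip.pinpoint("stone_center","wrist"))
a,_=manip.snapshot("side"); ca=manip.camera_model("side"); print([ (r["uv"],r["confidence"],atz(ca,r["uv"],.044)) for r in manip.pinpoint("stone_center","side")], proj(ca,H2W(p,[(5,0,44),(30,0,44),(-75,0,30)])))
u,v=proj(ca,H2W(p,(-10,20,50)))[0].astype(int)
c=cv2.resize(a[v-90:v+70,u-100:u+100],(600,480),interpolation=cv2.INTER_CUBIC)
cv2.imwrite("pics/w3.png",im); cv2.imwrite("pics/s3.png",c)
E
```

```text
[ 0.47562032 -0.02993554  0.0481101 ] [-37.02138671  30.2360257 ] 0.04631615415474716 [-7.5  0.7 20.2]
[{'uv': [257.1, 383.6], 'confidence': 0.97}]
[([295.6, 296.0], 0.85, array([ 0.52249119, -0.05000533,  0.044     ])), ([442.7, 293.3], 0.79, array([ 0.73935425, -0.16531354,  0.044     ]))] [[295.25060549 292.08937638]
 [304.76969894 284.2455524 ]
 [262.9313849  325.58880719]]
```

View pics/w3.png

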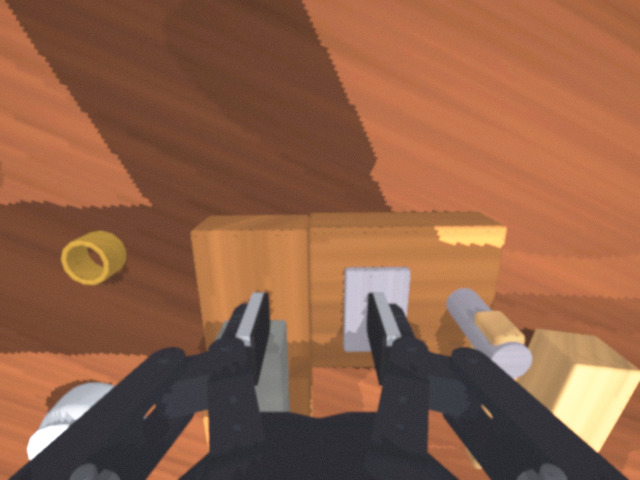

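View pics/s3.png

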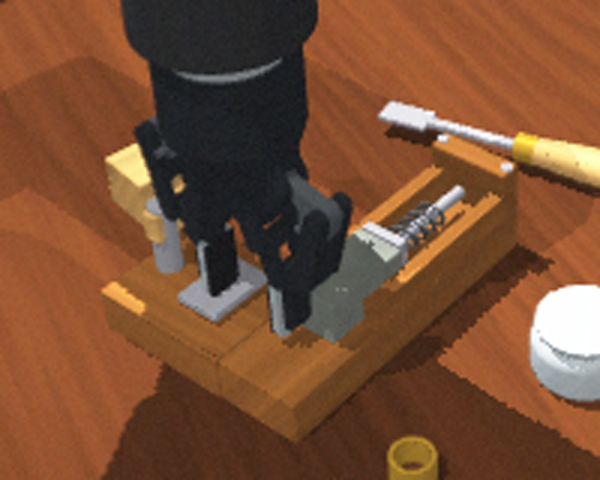

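The side crop shows the stone lying flat, stopped against the finger, with its spring extended. The key is down under the other finger. Handing in.

```bash
python3 -c "
from plant import manip
s=manip.get_state();print(s['time'],s['tcp_pos'],s['force']);print(manip.close_job())"
```

```text
9.25 [ 0.4756014  -0.02995758  0.04808966] [-6.76444599  1.11865825 20.84671134]
the job is handed in; nothing more can be done
None
```

I pushed the guard bar aside with the closed fingertips, and the picture afterwards shows it pointing along the holder's +x, clear of the key. With the fingers about 46 mm apart, I pressed the key to its stop with one while the other stood over the catch spot and caught the stone. I handed the job in at 9.25 s, still holding.

**Last checks**
- **Key:** the tool stopped moving at the bottom while the push rose to 31 N. I eased off to a steady hold of about 20 N, and it stayed at the stop.
- **Stone:** it lies flat on the track, trapped against the finger by its spring. From the finger's position its front should be near x = -26 mm and its centre near +4 mm. The side camera put the centre at about x = -2 mm. Both fall in the allowed range.
- **Disagreement:** the side camera also put the stone about 7 mm towards -y. I took that as camera error, since the pictures show the stone in its track.
- **Bystanders:** in the pictures taken after the guard push and while holding, the tin, blank, ferrule and gouge look unmoved. I did not measure them.

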